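# Release the transit lock of the plate shaker

### The arm

A 6-joint arm with a two-finger parallel gripper is mounted at the origin on a cart in front of the work surface, level with it; the furniture and walls round the work are solid. World frame = base frame: x ahead of the robot, y to its left, z up, the work surface at z = 0. Lengths are in mm, angles in rad, forces in N, time in s.
With the tool pointing down it reaches from about 350 to 925 mm from the base axis. Payload 6.4 kg.
Tool frame: the origin (TCP) lies on the centre line of the jaws, within the pads' length; the fingertips stand 19 mm ahead of it and the grasp point (between the pads) is the TCP; z points along the fingers, y is the line along which they close (so a half turn about z gives the same grasp; the last joint's range is limited). The gripper opens to 94 mm and grips with 3 to 60 N. Pads are 16 mm wide; open, the fingers measure 119 mm over their backs; the gripper's body (75 mm by 177 mm) begins 78 mm behind the grasp point.
Start: joints at [1.111, 0.245, 1.558, -0, 1.339, -0.174], TCP at [183.248, 623.646, 193.255] pointing down, gripper open.
Joint ranges: [-3.13, 3.13], [-1.02, 2.26], [0.13, 2.54], [-0.95, 4.09], [0.21, 2.88], [-2.74, 2.74]. Speed limits (rad/s): [2.57, 2.57, 3.14, 3.14, 3.14, 3.14].

### API

Orientations are given as a unit quaternion [x, y, z, w].
In Python, from rig import arm gives the robot as it stands.
- The arm moves only by the tool send_rows, never from a script. Its argument "steps" is a list of rows, each an object of numbers: "dx", "dy", "dz": the shift along the tool's x, y, z in cm; "ax", "ay", "az": the turn, a rotation vector about the tool's x, y, z in rad; "gripper": the opening, from 0 (shut) to 1 (fully open). A call has 1 to 12 rows; each row shifts and turns the commanded pose from where the row before left it, along the tool's axes as they then stand; what a row does not reach is not made up. A row lasts 1/8 s, in which the tool goes at most 62.5 mm and 10.7 degrees, less where a joint would pass 70% of its speed; a pose out of reach is approached as far as the arm can. A call is refused whole if a number of a shift passes 6.25 or a number of a turn 0.188, either way. A call with a gripper value outside its range is refused whole. The fingers move at their own pace and stop on an object; the grip force is fixed at half the most. Time passes only in rows, so rows that do not move let the fingers close. It gives the time, the measured TCP pose, the force, the opening and the grip force at its end, in the units of the state.
- arm.get_obs(): the state, without advancing time (a new reading comes with each control period).
- arm.capture(name): name is "side" or "top"; returns (picture, depth): 480x640x3 uint8, red, green, blue; 480x640 float32, mm along the optical axis (not along the pixel's ray), 0 where there is no reading.
- arm.get_calibration(name): a dict with "intrinsics" (3x3 intrinsics, pixels), "R" (3x3) and "t" (3): a world point X has camera coordinates R X + t. Camera axes: x right, y down, z forward; pixel columns grow to the right and rows downward; lengths in mm; the calibration is good to about 2 mm. A picture is of the moment at which its call begins. get_calibration takes no time and is no camera call.
- arm.sign_off(): hands the job in; it is judged then, once.
Trained networks look in the newest picture that a camera, given by its name, has taken for a name from the list of things; names that differ only in an ending like _2 or _b are one class to them, and where a whole thing is asked for, a point or a joint stands for the part that bears it (a point fixed in the world has none). Each returns a list of dicts, best first, with "confidence" (0 to 1); they miss things now and then, are a little off and sometimes report something else, mostly with a low value. They report only what shows in the picture. A call takes as long as a camera call.
- arm.boxes_of(camera, name): "location" ([row, column] in pixels, amid what is visible of it).
- arm.tip_of(camera, name): "location" ([row, column] in pixels: a listed point, or the origin of a listed thing).
The state is a dict: "time_s": time; "joint_positions": joint angles; "dq": joint speeds; "joint_efforts": joint torques, N m; "ee_pos": TCP position; "tcp_rot": TCP orientation; "contact_force": force on the tool from outside, world axes, zero at the start; "torque": the same for the moment, N m; "finger_gap": finger opening in mm; "gripper_force": force on a finger pad.
Only numpy, scipy, OpenCV 4.12 (cv2) and the standard library are available. Lean on these libraries where they do the work, as an engineer would, in place of code of your own. Each camera call takes 0.05 s, during which the arm holds its last target. There are 200 camera calls.

### The job

Release the plate shaker's transit lock: take the screwdriver from its stand, rest its blade lightly on the slotted lock screw in the middle of the platform and turn it until the blade drops into the slot, then turn the screw clockwise (seen from above) to its stop, where the slot lines up with the two marks on the bezel, without forcing it further. Then hang the screwdriver back in its stand, and leave the other things on the worktop where they are.

Things in the scene. Friction and masses are not known exactly. Their poses are not given: they have to be found in the camera images.
- shaker: Plate shaker, fixed: white base with a flat aluminium platform, 150 (its x) by 180 (its y) mm, platform top 55 mm above the worktop, four rubber posts 12 mm high at the platform corners. Origin: centre of its underside, on the worktop. z up; its front with display and knob faces its own -x. A blade in the lock's slot has 0.15 rad of play each way; the lock's stop is firm.
- lock_head (a point): Centre of the lock screw's steel head, at its top face, 65 mm above the worktop, mid-platform; axes those of the shaker (not turning with the screw). A straight slot 6 mm wide and 6 mm deep runs across the head through its centre. A grey bezel ring (29 mm inside, 48 mm outside) round it stands 2 mm above the head; two black marks on it, on the shaker's x axis, show the unlocked slot direction.
- lock_screw (a joint): Turn of the lock screw (rad), growing clockwise seen from above; starts between 0.1 and 0.6. The slot's direction is the shaker's x axis turned counter-clockwise by (1.57 - value): along y at 0 (locked), along x, in line with the marks, at 1.57, its stop. Stays where it is left; friction 0.06 N m, so a blade pressed lightly on the head slides round without turning it.
- driver: Flat screwdriver, 119 mm long, 0.13 kg, hanging upright in the stand. Origin: middle of the blade's lower edge; z up along the tool. Blade 20 mm wide along x, 3 mm thick along y. Shaft 10 mm thick up to z = 45 mm, round black flange 40 mm wide from z = 45 to 51 mm, black flat-sided handle from 51 to 115 mm, 32 mm along x, 26 mm along y (grip across the 26 mm), grey cap to 119 mm.
- driver_flange (a point): On the screwdriver's axis, at the underside of its flange (45 mm above the blade's edge); axes those of the screwdriver.
- stand: Fixed steel stand like a bridge, 80 by 90 mm, open towards its -x and +x. Its top plate, 57 mm high, has one round hole of 28 mm in the middle. The screwdriver hangs through the hole with its flange resting on the plate, the blade's edge 12 mm above the worktop; any turn about the vertical is right. Origin: centre of its underside, on the worktop; z up.
- stand_seat (a point): Centre of the stand's hole at the level of the plate's top, 57 mm above the worktop, where the underside of the flange rests.
- sample_pot: White lidded sample pot, 44 mm in diameter, 58 mm high; bystander. Origin: centre of its underside.
- slide_mailer: Flat white slide mailer with a blue end, 86 by 30 by 12 mm; bystander. Origin: centre of its underside.
- dropper: Brown dropper bottle with a black top, 30 mm in diameter, 87 mm high; bystander. Origin: centre of its underside.

How it is judged (in metres and radians):
On the way, in this order (a step that is already met when the one before it is completed fails the run):
1. the screwdriver's blade is down in the slot of the lock screw, which is not yet at its stop (z of driver in the frame of lock_head below -0.003 m and horizontal distance between driver and lock_head below 0.008 m and value of joint lock_screw below 1.2 rad), for 0.2 s.
2. with the blade in the slot, the screw is turned clockwise to its stop (within 0.25 rad) (z of driver in the frame of lock_head below -0.003 m and horizontal distance between driver and lock_head below 0.008 m and value of joint lock_screw above 1.32 rad), for 0.1 s.
At the end, for the whole second after the job is handed in: The lock screw is within 0.25 rad of its stop (1.57) and the screwdriver hangs upright (within 0.12 rad) and still in its stand, its flange within 12 mm of the seat on the top plate (value of joint lock_screw above 1.32 rad and distance between driver_flange and stand_seat below 0.012 m and angle between driver's own z axis and vertical below 0.12 rad and linear speed of driver below 0.02 m/s); the robot touches nothing.
It fails at once if the sample pot is shifted by more than 30 mm (distance of sample_pot from where it was at the start of the episode above 0.03 m).
It fails at once if the slide mailer is shifted by more than 30 mm (distance of slide_mailer from where it was at the start of the episode above 0.03 m).
It fails at once if the dropper bottle is shifted by more than 30 mm (distance of dropper from where it was at the start of the episode above 0.03 m).
It fails at once if the blade is pressed on the shaker or the screw's head with more than 40 N while it is not in the slot (not (z of driver in the frame of lock_head below -0.003 m and horizontal distance between driver and lock_head below 0.008 m) and contact force between driver and shaker above 40 N).
It fails at once if the screwdriver is forced in the slot with more than 120 N (contact force between driver and shaker above 120 N).
It also fails if it takes over 53 s, if anything falls off the work surface, if the arm or the gripper's body presses on something with over 40 N, if the wrist force passes 120 N, or if a joint passes its speed limit or range.

## Working session

There is one attempt and no reset: what is moved stays moved. The work goes in short steps, Python scripts to look and compute and a tool call to move; the robot and the scene stay as the last step left them, time stands still between calls to the robot, and variables do not carry over. Pictures are saved under pics/ and viewed, at most 10 in all, crops included, and the job is handed in when it is done.

Besides the shell and the picture viewer there is one more tool, called after "Request:" by a JSON object that holds its "method" and its "body". send_rows: Moves the arm, as the interface text tells. Its arguments: {"type":"object","properties":{"steps":{"type":"array"}},"required":["steps"]}

```bash
mkdir -p pics; ls; cat > h.py <<'E'
import numpy as np, cv2
from rig import arm
def back(cam,rc,depth=None,z=None):
    c=arm.get_calibration(cam);K=np.array(c["intrinsics"]);R=np.array(c["R"]);t=np.array(c["t"])
    d=np.linalg.inv(K)@np.array([rc[1],rc[0],1.]);o=-R.T@t;v=R.T@d
    s=(z-o[2])/v[2] if z is not None else depth
    return o+s*v
def proj(cam,X):
    c=arm.get_calibration(cam);K=np.array(c["intrinsics"])
    p=K@(np.array(c["R"])@np.array(X,float)+np.array(c["t"]));return p[1]/p[2],p[0]/p[2]
E
python3 - <<'E'
from h import *
for cam in("top","side"):
    im,d=arm.capture(cam);cv2.imwrite(f"pics/{cam}0.png",im[:,:,::-1]);np.save(f"d_{cam}.npy",d)
    c=arm.get_calibration(cam);print(cam,np.round(-np.array(c["R"]).T@np.array(c["t"])),np.round(c["R"],2).tolist(),np.array(c["intrinsics"])[0,0])
    for n,z in(("lock_head",65),("stand_seat",57),("driver",12),("driver_flange",57),("shaker",0),("stand",0),("sample_pot",0),("slide_mailer",0),("dropper",0)):
        for r in arm.tip_of(cam,n)[:2]:
            print(n,np.round(r["location"]),round(r["confidence"],2),np.round(back(cam,r["location"],z=z),1))
print(arm.get_obs())
E
```

```text
pics
top [ 337.   -7. 1567.] [[-0.02, -1.0, 0.01], [-0.98, 0.02, -0.19], [0.19, -0.02, -0.98]] 494.8315667806784
lock_head [282. 250.] 0.69 [511.  174.3  65. ]
lock_head [294. 372.] 0.65 [ 467.7 -196.3   65. ]
stand_seat [282. 242.] 0.72 [510.8 196.9  57. ]
driver [280. 245.] 0.68 [522.5 195.2  12. ]
driver [282. 249.] 0.51 [517.8 181.9  12. ]
driver_flange [281. 249.] 0.69 [514.7 176.8  57. ]
shaker [300. 366.] 0.93 [ 453.6 -184.5    0. ]
stand [286. 248.] 0.84 [505.  186.5   0. ]
sample_pot [302. 448.] 0.67 [ 445.5 -445.     0. ]
slide_mailer [307. 169.] 0.82 [444.8 434.4   0. ]
slide_mailer [282. 242.] 0.46 [518.  205.2   0. ]
dropper [303. 364.] 0.6 [ 447.  -179.8    0. ]
dropper [286. 250.] 0.56 [507.1 181.1   0. ]
side [ 433. 1168.  641.] [[-0.99, -0.17, 0.02], [-0.09, 0.42, -0.9], [0.14, -0.89, -0.43]] 444.1982932345042
lock_head [222. 384.] 0.84 [ 454.  -202.5   65. ]
stand_seat [280. 352.] 0.7 [518.6 178.   57. ]
driver [296. 351.] 0.82 [517.5 180.1  12. ]
driver [303. 352.] 0.31 [511.6 213.9  12. ]
driver_flange [280. 356.] 0.66 [506. 177.  57.]
shaker [237. 384.] 0.66 [ 45
[... 266 characters left out ...]
, 'joint_positions': array([ 1.11092365e+00,  2.45078354e-01,  1.55783161e+00,  7.33475344e-06,
        1.33870085e+00, -1.74116538e-01]), 'dq': array([ 0.00086987,  0.00036155, -0.0020159 ,  0.0012116 ,  0.00199313,
       -0.00156458]), 'joint_efforts': array([ 1.30767523e-03, -4.15846360e+01, -3.14877248e+01,  6.85805851e-02,
        2.89604167e-02,  2.58804766e-05]), 'ee_pos': array([183.2252842 , 623.63834941, 193.252096  ]), 'tcp_rot': array([ 1.42393280e-01,  9.89810160e-01, -7.51217548e-06, -6.22060373e-06]), 'contact_force': array([ 0.222557  , -0.1044628 , -0.37316726]), 'torque': array([ 0.01849038,  0.0112795 , -0.00121324]), 'gripper_force': 0.0, 'finger_gap': 94.00972088498894}
```

```bash
python3 - <<'E'
import cv2,numpy as np
t=cv2.imread("pics/top0.png");s=cv2.imread("pics/side0.png")
a=cv2.resize(t[245:325,205:285],(400,400),interpolation=cv2.INTER_CUBIC)
b=cv2.resize(t[250:350,320:420],(400,400),interpolation=cv2.INTER_CUBIC)
cv2.imwrite("pics/crops.png",np.hstack([a,b]))
a=cv2.resize(s[240:330,310:400],(400,400),interpolation=cv2.INTER_CUBIC)
b=cv2.resize(s[180:280,330:430],(400,400),interpolation=cv2.INTER_CUBIC)
cv2.imwrite("pics/crops2.png",np.hstack([a,b]))
E
```

```text
(no output)
```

View pics/crops.png

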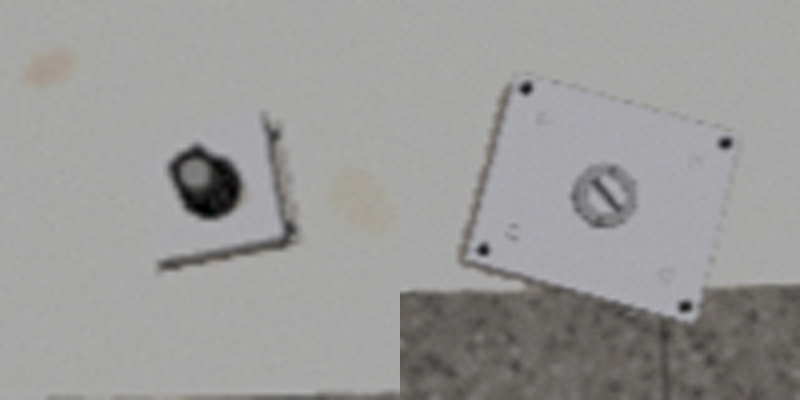

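View pics/crops2.png

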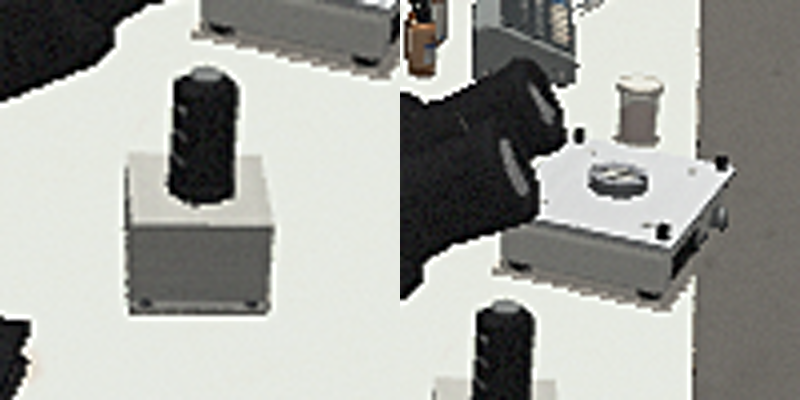

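View pics/side0.png

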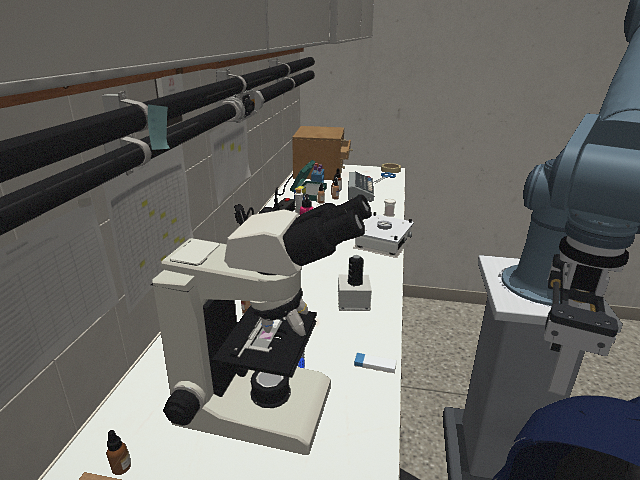

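The side view shows the driver in its stand at about (row 283, col 352) and the shaker at (235, 385). The microscope is left of and nearer than the stand. In the top crops the flange is at about (282.6, 247.4) and the lock at (298.8, 371), with the slot running from upper left to lower right. Next I fit the driver's yaw and the slot angle.

```bash
cat > fit.py <<'E'
from h import *
from scipy.optimize import minimize
def P(cam,X):
    c=arm.get_calibration(cam);K=np.array(c["intrinsics"])
    p=(np.array(c["R"])@X.T).T+np.array(c["t"]);p=p@K.T;return p[:,:2]/p[:,2:]
def sil(cam,x,y,yaw,off,r0,c0,n,S=8,z0=12):
    m=np.zeros((n*S,n*S),np.uint8);a=np.linspace(0,2*np.pi,40)
    cyl=lambda r,z:np.c_[x+r*np.cos(a),y+r*np.sin(a),np.full(40,z)]
    R=np.array([[np.cos(yaw),-np.sin(yaw)],[np.sin(yaw),np.cos(yaw)]])
    bx=np.array([[16,13],[16,-13],[-16,-13],[-16,13]])@R.T+[x,y]
    for pts in (np.r_[cyl(20,z0+45),cyl(20,z0+51)],np.r_[np.c_[bx,[z0+51]*4],np.c_[bx,[z0+115]*4]]):
        q=(P(cam,pts)+off-[c0,r0]+.5)*S
        cv2.fillConvexPoly(m,cv2.convexHull(q.astype(np.float32)).astype(np.int32),255)
    return cv2.resize(m,(n,n),interpolation=cv2.INTER_AREA)/255.
if __name__=="__main__":
    obs={}
    for cam,r0,c0,n in(("top",262,228,40),("side",245,332,42)):
        g=cv2.imread(f"pics/{cam}0.png",0)[r0:r0+n,c0:c0+n].astype(float)
        obs[cam]=(np.clip((150-g)/110,0,1),r0,c0,n)
        if cam=="side": obs[cam][0][34:]=0
    for cams in(("top",),("side",)):
      res=[]
      for yaw in np.radians(np.arange(0,180,7.5)):
        def f(p):
            e=0
            for cam in cams:
                o,r0,c0,n=obs[cam];s=sil(cam,p[0],p[1],yaw,0,r0,c0,n);w=np.ones_like(o)
                # ignore the cap and whatever is not near the tool
                k=cv2.dilate((s>0).astype(np.uint8),np.ones((5,5)));
                cap=P(cam,np.array([[p[0],p[1],12+118.]]))[0]-[c0,r0];yy,xx=np.mgrid[:n,:n]
                w[(yy-cap[1])**2+(xx-cap[0])**2<25]=0
                e+=(w*k*(s-o)**2).sum()
            return e
        r=minimize(f,[512,179],method="Nelder-Mead",options=dict(initial_simplex=[[512,179],[518,180],[512,185]],maxiter=60))
        res.append((r.fun,np.degrees(yaw),*np.round(r.x,1)))
      print(cams,[tuple(np.round(q,1)) for q in res])
E
python3 fit.py
python3 - <<'E'
import cv2,numpy as np
t=cv2.imread("pics/top0.png");s=cv2.imread("pics/side0.png")
a=cv2.resize(t[266:298,230:262],(400,400),interpolation=cv2.INTER_CUBIC)
b=cv2.resize(s[250:290,332:372],(400,400),interpolation=cv2.INTER_CUBIC)
c=np.hstack([a,b]).astype(float);cv2.imwrite("pics/z.png",np.clip(255*(c/255)**.5,0,255))
E
```

```text
Traceback (most recent call last):
  File "fit.py", line 34, in <module>
    r=minimize(f,[512,179],method="Nelder-Mead",options=dict(initial_simplex=[[512,179],[518,180],[512,185]],maxiter=60))
  File "fit.py", line 30, in f
    cap=P(cam,np.array([[p[0],p[1],12+118.]]))[0]-[c0,r0];yy,xx=np.mgrid[:n,:n]
        ~^^^^^^^^^^^^^^^^^^^^^^^^^^^^^^^^^^^^^
  File "fit.py", line 4, in P
    c=arm.get_calibration(cam);K=np.array(c["intrinsics"])
ValueError: time passes only in moves, steps and waits
[ WARN:0@0.049] global loadsave.cpp:1063 imwrite_ Unsupported depth image for selected encoder is fallbacked to CV_8U.
```

View pics/z.png

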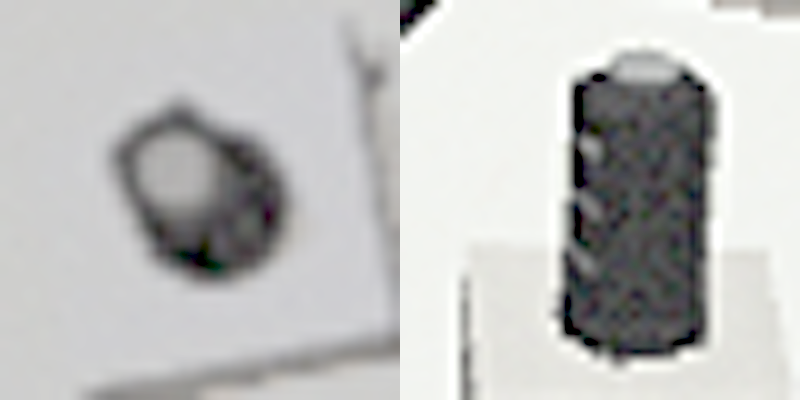

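```bash
python3 - <<'E'
s=open("fit.py").read()
s=s.replace('def P(cam','CAL={k:arm.get_calibration(k) for k in("top","side")}\ndef P(cam').replace('    c=arm.get_calibration(cam);K','    c=CAL[cam];K')
s=s.replace("[512,179]","[512.,179.]")
open("fit.py","w").write(s)
E
python3 fit.py
```

```text
('top',) [(np.float64(12.7), np.float64(0.0), np.float64(511.6), np.float64(184.9)), (np.float64(13.1), np.float64(7.5), np.float64(512.0), np.float64(185.5)), (np.float64(10.4), np.float64(15.0), np.float64(511.6), np.float64(185.0)), (np.float64(9.1), np.float64(22.5), np.float64(511.4), np.float64(184.7)), (np.float64(8.5), np.float64(30.0), np.float64(511.6), np.float64(184.6)), (np.float64(8.0), np.float64(37.5), np.float64(512.1), np.float64(184.6)), (np.float64(8.1), np.float64(45.0), np.float64(511.9), np.float64(184.2)), (np.float64(9.1), np.float64(52.5), np.float64(512.2), np.float64(184.0)), (np.float64(10.5), np.float64(60.0), np.float64(512.0), np.float64(184.2)), (np.float64(11.5), np.float64(67.5), np.float64(513.3), np.float64(184.9)), (np.float64(12.4), np.float64(75.0), np.float64(512.9), np.float64(184.3)), (np.float64(13.0), np.float64(82.5), np.float64(512.7), np.float64(184.4)), (np.float64(14.3), np.float64(90.0), np.float64(512.7), np.float64(184.2)), (np.float64(14.9), np.float64(97.5), np.float64(512.3), np.float64(184.2)), (np.float64(14.3), np.float64(105
[... 1877 characters left out ...]
56.2)), (np.float64(53.4), np.float64(112.5), np.float64(512.1), np.float64(160.4)), (np.float64(56.9), np.float64(120.0), np.float64(512.3), np.float64(156.7)), (np.float64(70.7), np.float64(127.5), np.float64(511.8), np.float64(155.2)), (np.float64(79.2), np.float64(135.0), np.float64(512.0), np.float64(157.1)), (np.float64(83.4), np.float64(142.5), np.float64(513.2), np.float64(155.1)), (np.float64(84.5), np.float64(150.0), np.float64(512.2), np.float64(156.2)), (np.float64(77.9), np.float64(157.5), np.float64(512.1), np.float64(157.4)), (np.float64(66.6), np.float64(165.0), np.float64(511.6), np.float64(159.5)), (np.float64(55.8), np.float64(172.5), np.float64(512.0), np.float64(155.6))]
```

```bash
python3 - <<'E'
s=open("fit.py").read()
s=s.replace('        if cam=="side": obs[cam][0][34:]=0\n','')
s=s.replace("bx=np.array([[16,13],[16,-13],[-16,-13],[-16,13]])@R.T","q=CH;bx=np.array([[16,13-q],[16,q-13],[16-q,-13],[q-16,-13],[-16,q-13],[-16,13-q],[q-16,13],[16-q,13]])@R.T").replace("]*4","]*8").replace("S=8,z0=12):","S=8,z0=12):\n    CH=6")
s=s.replace("print(cams,[tuple(np.round(q,1)) for q in res])","print(cams);print(np.array(sorted(res))[:8].round(1).tolist())")
open("fit.py","w").write(s)
E
python3 fit.py
python3 - <<'E'
from h import *
H={}
for cam in("top","side"):
    d=np.load(f"d_{cam}.npy");c=arm.get_calibration(cam);K=np.array(c["intrinsics"]);R=np.array(c["R"]);t=np.array(c["t"])
    v,u=np.nonzero(d>0);z=d[v,u];X=(np.linalg.inv(K)@np.c_[u,v,np.ones(len(u))].T*z).T
    X=(X-t)@R
    m=(X[:,0]>350)&(X[:,0]<850)&(X[:,1]>-400)&(X[:,1]<600);X=X[m]
    g=np.full((10,20),-1.)
    np.maximum.at(g,(((X[:,0]-350)//50).astype(int),((X[:,1]+400)//50).astype(int)),X[:,2])
    print(cam,"rows x=350.., cols y=-400..");print("\n".join(" ".join("%4d"%k for k in r) for r in g))
E
```

```text
('top',)
[[4.6, 37.5, 511.6, 184.6], [4.6, 22.5, 513.0, 185.5], [4.9, 45.0, 512.2, 184.3], [4.9, 15.0, 511.5, 184.6], [5.0, 30.0, 511.8, 184.2], [5.0, 7.5, 512.9, 185.6], [5.2, 52.5, 511.9, 184.1], [5.4, 0.0, 511.7, 185.1]]
('side',)
[[8.3, 30.0, 510.0, 183.2], [8.4, 157.5, 509.9, 183.0], [8.6, 22.5, 510.0, 183.0], [8.7, 165.0, 510.0, 183.7], [9.3, 37.5, 510.0, 183.0], [9.8, 150.0, 510.2, 184.1], [10.2, 172.5, 510.1, 182.8], [11.0, 15.0, 510.1, 183.5]]
top rows x=350.., cols y=-400..
   6    6   66   68   63   66    7    9   11    8    7    8    9    6    7    7   17   10    8    8
   8    9   63   73   71   67   73    8   11    9   10   11   11    8    9   10   20   10   10   10
   9   11   70   75   78   65   61   11    8   12   61  130   66   10   10   10   21    9  425  429
  11   11   61   65   64   71   10   11    9   10   62  135  127   10    9   10    9   11  410  413
1100 1177 1221 1221 1222 1223 1224 1225 1225 1212   13   62    8   10    9   17   24   20  399  403
   9   11    7    8    9   11    9    8   11 1208 1209 1209 1210 1189 1106 1024  943  859  778  695
  61   63  
[... 721 characters left out ...]

   2   -1   57   58   59   58    4    3    3   -1   55  134  129    5    4    4    5    3  404  413
 722  719  718  715  711  709  707  704  701  699    4   59    3    4    4    5   15   17  387  396
  -1   -1   -1   -1  626    1    1    3  699  699  696  693  691  688  686  683  680  678  675  672
  -1   58   -1   -1  140  161   -1    0    3    4    5    2   -1   -1   -1    1   -1   -1  371  373
  -1   60   -1   -1  162  162   -1   -1   -1   -1   -1   -1   -1   -1   -1   -1   -1  101  319  319
  97   -1   -1   -1   -1   -1   -1   -1   -1   -1   -1   -1    2   41   41   -1   -1   -1  319  320
  76  106   98   72   -1   -1  435   -1   -1   -1   -1   -1    2    3   -1   -1   -1  446    2    3
```

```bash
python3 - <<'E'
from h import *
out=[]
for cam in("top","side"):
    im=cv2.imread(f"pics/{cam}0.png")
    # rectified: 4 px/mm, x up, y left, centred (462,-200), 100 mm
    N=400;c=np.array([[512,-250],[512,-150],[412,-150],[412,-250]],float)
    src=np.float32([proj(cam,[*p,66])[::-1] for p in c]);dst=np.float32([[N,0],[0,0],[0,N],[N,N]])
    out.append(cv2.warpPerspective(im,cv2.getPerspectiveTransform(src,dst),(N,N),flags=cv2.INTER_CUBIC))
o=np.hstack(out)
for k in range(0,800,40): cv2.line(o,(k,0),(k,6),(0,0,255),1);cv2.line(o,(0,k),(6,k),(0,0,255),1)
cv2.imwrite("pics/rect.png",o)
E
```

```text
(no output)
```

View pics/rect.png

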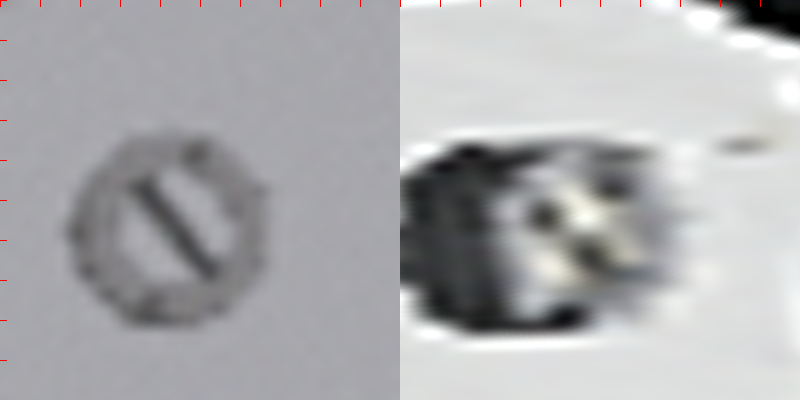

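Request:
{"method": "send_rows", "body": {"steps": [{"dz": -1},{"dz": -1}]}}

```text
validation failed for argument at $.st...
```

Rectified at 4 px/mm, the top view puts the bezel at about (168, 228) and the slot at (138,180)–(212,275). That gives a lock centre near (454.7, -193.3), slot yaw about 38° and unlocked direction about -16°. The side view agrees.

Request:
{"method": "send_rows", "body": {"steps": [{"dx": -2.5,"dy": -3.5,"dz": 0,"ax": 0,"ay": 0,"az": 0,"gripper": 1},{"dx": -2.5,"dy": -3.5,"dz": 0,"ax": 0,"ay": 0,"az": 0,"gripper": 1},{"dx": -2.5,"dy": -3.5,"dz": 0,"ax": 0,"ay": 0,"az": 0,"gripper": 1},{"dx": -2.5,"dy": -3.5,"dz": 0,"ax": 0,"ay": 0,"az": 0,"gripper": 1},{"dx": -2.5,"dy": -3.5,"dz": 0,"ax": 0,"ay": 0,"az": 0,"gripper": 1},{"dx": -2.5,"dy": -3.5,"dz": 0,"ax": 0,"ay": 0,"az": 0,"gripper": 1},{"dx": -2.5,"dy": -3.5,"dz": 0,"ax": 0,"ay": 0,"az": 0,"gripper": 1},{"dx": -2.5,"dy": -3.5,"dz": 0,"ax": 0,"ay": 0,"az": 0,"gripper": 1}]}}

```text
time_s: 2.0
ee_pos: [296.5, 297.4, 193.5]
tcp_rot: [0.142, 0.99, 0.0, 0.0]
contact_force: [1.4, 0.1, 0.1]
finger_gap: 93.7
gripper_force: 0.0
```

Request:
{"method": "send_rows", "body": {"steps": [{"az": 0.186,"dx": 0,"dy": 0,"dz": 0,"ax": 0,"ay": 0,"gripper": 1},{"az": 0.186,"dx": 0,"dy": 0,"dz": 0,"ax": 0,"ay": 0,"gripper": 1},{"az": 0.186,"dx": 0,"dy": 0,"dz": 0,"ax": 0,"ay": 0,"gripper": 1},{"az": 0.186,"dx": 0,"dy": 0,"dz": 0,"ax": 0,"ay": 0,"gripper": 1},{"az": 0.186,"dx": 0,"dy": 0,"dz": 0,"ax": 0,"ay": 0,"gripper": 1},{"az": 0.186,"dx": 0,"dy": 0,"dz": 0,"ax": 0,"ay": 0,"gripper": 1},{"az": 0.186,"dx": 0,"dy": 0,"dz": 0,"ax": 0,"ay": 0,"gripper": 1},{"az": 0.186,"dx": 0,"dy": 0,"dz": 0,"ax": 0,"ay": 0,"gripper": 1},{"az": 0.186,"dx": 0,"dy": 0,"dz": 0,"ax": 0,"ay": 0,"gripper": 1},{"az": 0.186,"dx": 0,"dy": 0,"dz": 0,"ax": 0,"ay": 0,"gripper": 1},{"az": 0.186,"dx": 0,"dy": 0,"dz": 0,"ax": 0,"ay": 0,"gripper": 1},{"az": 0.186,"dx": 0,"dy": 0,"dz": 0,"ax": 0,"ay": 0,"gripper": 1}]}}

```text
time_s: 3.5
ee_pos: [296.2, 298.6, 193.4]
tcp_rot: [0.953, 0.304, 0.0, -0.0]
contact_force: [-0.0, -0.1, -1.1]
finger_gap: 94.1
gripper_force: 0.0
```

```bash
cat >> h.py <<'E'
def st():
    o=arm.get_obs();x,y,z,w=o["tcp_rot"]
    from scipy.spatial.transform import Rotation as Ro
    R=Ro.from_quat(o["tcp_rot"]).as_matrix();return o,R
def need(tgt,yaw=None):
    o,R=st();d=R.T@(np.array(tgt,float)-o["ee_pos"])/10
    cy=np.degrees(np.arctan2(R[1,0],R[0,0]))
    print("t",round(o["time_s"],2),"pos",np.round(o["ee_pos"],1),"d(cm) tool",np.round(d,2),"yaw",round(cy,1),"az",None if yaw is None else round(np.radians(-(yaw-cy)),3),"F",np.round(o["contact_force"],1),"T",np.round(o["torque"],3),"gap",round(o["finger_gap"],1),"j",np.round(o["joint_positions"],2), "tilt",np.round(R[:2,2],4))
E
python3 -c "
from h import *
need([511,184,180],32)"
```

```text
t 3.5 pos [296.2 298.6 193.4] d(cm) tool [10.87 21.78  1.35] yaw 35.4 az 0.059 F [-0.  -0.1 -1.1] T [-0.073  0.107 -0.049] gap 94.1 j [ 0.52 -0.33  2.12  0.    1.36  1.47] tilt [0.0003 0.0002]
```

Request:
{"method": "send_rows", "body": {"steps": [{"dx": 1.8,"dy": 3.6,"dz": 0,"ax": 0,"ay": 0,"az": 0.03,"gripper": 1},{"dx": 1.8,"dy": 3.7,"dz": 0,"ax": 0,"ay": 0,"az": 0,"gripper": 1},{"dx": 1.8,"dy": 3.7,"dz": 0,"ax": 0,"ay": 0,"az": 0,"gripper": 1},{"dx": 1.8,"dy": 3.7,"dz": 0.4,"ax": 0,"ay": 0,"az": 0,"gripper": 1},{"dx": 1.8,"dy": 3.6,"dz": 0.4,"ax": 0,"ay": 0,"az": 0,"gripper": 1},{"dx": 1.6,"dy": 3.5,"dz": 0.4,"ax": 0,"ay": 0,"az": 0,"gripper": 1},{"dx": 0,"dy": 0,"dz": 0,"ax": 0,"ay": 0,"az": 0,"gripper": 1}]}}

```text
time_s: 4.38
ee_pos: [507.8, 177.0, 180.9]
tcp_rot: [0.957, 0.291, -0.0, -0.0]
contact_force: [0.3, 0.1, -0.6]
finger_gap: 94.2
gripper_force: 0.0
```

```bash
python3 -c "
from h import *
need([511,184,98],32)"
```

```text
t 4.38 pos [507.8 177.  180.9] d(cm) tool [ 0.66 -0.4   8.29] yaw 33.9 az 0.032 F [ 0.3  0.1 -0.6] T [-0.005  0.199  0.035] gap 94.2 j [ 0.12 -0.01  1.86 -0.    1.29  1.1 ] tilt [-0.0006 -0.0002]
```

Request:
{"method": "send_rows", "body": {"steps": [{"dx": 0.66,"dy": -0.4,"dz": 1.0,"ax": 0,"ay": 0,"az": 0.03,"gripper": 1},{"dx": 0,"dy": 0,"dz": 2,"ax": 0,"ay": 0,"az": 0,"gripper": 1},{"dx": 0,"dy": 0,"dz": 2,"ax": 0,"ay": 0,"az": 0,"gripper": 1},{"dx": 0,"dy": 0,"dz": 2,"ax": 0,"ay": 0,"az": 0,"gripper": 1},{"dx": 0,"dy": 0,"dz": 1.5,"ax": 0,"ay": 0,"az": 0,"gripper": 1},{"dx": 0,"dy": 0,"dz": 0,"ax": 0,"ay": 0,"az": 0,"gripper": 0},{"dx": 0,"dy": 0,"dz": 0,"ax": 0,"ay": 0,"az": 0,"gripper": 0},{"dx": 0,"dy": 0,"dz": 0,"ax": 0,"ay": 0,"az": 0,"gripper": 0},{"dx": 0,"dy": 0,"dz": 0,"ax": 0,"ay": 0,"az": 0,"gripper": 0},{"dx": 0,"dy": 0,"dz": 0,"ax": 0,"ay": 0,"az": 0,"gripper": 0},{"dx": 0,"dy": 0,"dz": 0,"ax": 0,"ay": 0,"az": 0,"gripper": 0}]}}

```text
time_s: 5.75
ee_pos: [509.9, 185.3, 96.3]
tcp_rot: [0.961, 0.278, 0.0, 0.0]
contact_force: [0.6, -0.2, -0.1]
finger_gap: 37.6
gripper_force: 0.0
```

```bash
python3 -c "
from h import *
need([511,184,98],32)"
```

```text
t 5.75 pos [509.9 185.3  96.3] d(cm) tool [ 0.03  0.17 -0.17] yaw 32.3 az 0.005 F [ 0.6 -0.2 -0.1] T [-0.04   0.168 -0.013] gap 37.6 j [ 0.14  0.11  1.91 -0.    1.13  1.15] tilt [ 0.0001 -0.    ]
```

Still closing.

Request:
{"method": "send_rows", "body": {"steps": [{"dx": 0,"dy": 0,"dz": 0,"ax": 0,"ay": 0,"az": 0,"gripper": 0},{"dx": 0,"dy": 0,"dz": 0,"ax": 0,"ay": 0,"az": 0,"gripper": 0},{"dx": 0,"dy": 0,"dz": 0,"ax": 0,"ay": 0,"az": 0,"gripper": 0},{"dx": 0,"dy": 0,"dz": 0,"ax": 0,"ay": 0,"az": 0,"gripper": 0}]}}

```text
time_s: 6.25
ee_pos: [509.8, 185.3, 96.2]
tcp_rot: [0.961, 0.278, -0.0, 0.0]
contact_force: [0.5, 0.1, -0.4]
finger_gap: 26.3
gripper_force: 29.1
```

```bash
python3 -c "
from h import *
need([511,184,98],32)"
```

```text
t 6.25 pos [509.8 185.3  96.2] d(cm) tool [ 0.03  0.17 -0.18] yaw 32.3 az 0.005 F [ 0.5  0.1 -0.4] T [-0.195  0.087  0.019] gap 26.3 j [ 0.14  0.11  1.91 -0.    1.13  1.15] tilt [-0.     -0.0001]
```

Request:
{"method": "send_rows", "body": {"steps": [{"dx": 0,"dy": 0,"dz": -1.0,"ax": 0,"ay": 0,"az": 0,"gripper": 0},{"dx": 0,"dy": 0,"dz": -2,"ax": 0,"ay": 0,"az": 0,"gripper": 0},{"dx": 0,"dy": 0,"dz": -2,"ax": 0,"ay": 0,"az": 0,"gripper": 0},{"dx": 0,"dy": 0,"dz": -2,"ax": 0,"ay": 0,"az": 0,"gripper": 0},{"dx": 0,"dy": 0,"dz": -2,"ax": 0,"ay": 0,"az": 0,"gripper": 0},{"dx": 0,"dy": 0,"dz": 0,"ax": 0,"ay": 0,"az": 0,"gripper": 0}]}}

```text
time_s: 7.0
ee_pos: [511.0, 185.6, 188.4]
tcp_rot: [0.961, 0.278, 0.002, 0.0]
contact_force: [0.8, -0.9, -1.9]
finger_gap: 26.1
gripper_force: 29.1
```

Request:
{"method": "send_rows", "body": {"steps": [{"dx": -2.7,"dy": 3.2,"dz": 0,"ax": 0,"ay": 0,"az": 0,"gripper": 0},{"dx": -2.8,"dy": 3.2,"dz": 0,"ax": 0,"ay": 0,"az": 0,"gripper": 0},{"dx": -2.8,"dy": 3.2,"dz": 0,"ax": 0,"ay": 0,"az": 0,"gripper": 0},{"dx": -2.8,"dy": 3.3,"dz": 0,"ax": 0,"ay": 0,"az": 0,"gripper": 0},{"dx": -2.8,"dy": 3.3,"dz": 0,"ax": 0,"ay": 0,"az": 0,"gripper": 0},{"dx": -2.8,"dy": 3.3,"dz": 0,"ax": 0,"ay": 0,"az": 0,"gripper": 0},{"dx": -2.8,"dy": 3.2,"dz": 0,"ax": 0,"ay": 0,"az": 0,"gripper": 0},{"dx": -2.8,"dy": 3.2,"dz": 0,"ax": 0,"ay": 0,"az": 0,"gripper": 0},{"dx": -2.6,"dy": 3.1,"dz": 0,"ax": 0,"ay": 0,"az": 0,"gripper": 0},{"dx": 0,"dy": 0,"dz": 0,"ax": 0,"ay": 0,"az": 0,"gripper": 0},{"dx": 0,"dy": 0,"dz": 0,"ax": 0,"ay": 0,"az": 0,"gripper": 0}]}}

```text
time_s: 8.38
ee_pos: [454.0, -192.1, 185.5]
tcp_rot: [0.961, 0.278, -0.0, -0.001]
contact_force: [0.4, 0.6, -1.5]
finger_gap: 26.7
gripper_force: 29.1
```

```bash
python3 - <<'E'
from h import *
need([454.7,-193.3,155],38)
for cam in("side",):
    im,d=arm.capture(cam);cv2.imwrite(f"pics/{cam}1.png",im[:,:,::-1])
    o,R=st();p=o["ee_pos"]-[0,0,84.2]
    print("pred tip px",proj(cam,p),"above lock",proj(cam,[454.7,-193.3,65]))
    for n in("driver","driver_flange","lock_head"):
        print(n,[(np.round(r["location"],1),round(r["confidence"],2)) for r in arm.tip_of(cam,n)[:2]])
    print("flange pred",proj(cam,p+[0,0,45]))
    r,c=map(int,proj(cam,p));cv2.imwrite("pics/s1.png",cv2.resize(im[r-50:r+40,c-60:c+60,::-1],(800,600),interpolation=cv2.INTER_CUBIC));print(r-50,c-60)
E
```

```text
t 8.38 pos [ 454.  -192.1  185.5] d(cm) tool [-0.    0.14  3.05] yaw 32.3 az -0.1 F [ 0.4  0.6 -1.5] T [-0.041  0.126 -0.054] gap 26.7 j [-0.63 -0.12  1.96  0.    1.31  0.38] tilt [-0.0011  0.0013]
pred tip px (np.float64(213.4803015673441), np.float64(384.5504722455775)) above lock (np.float64(223.5604857449266), np.float64(383.5618568055289))
driver [(array([214.7, 386.3]), 0.85)]
driver_flange [(array([198.2, 386.5]), 0.83)]
lock_head [(array([222.1, 385. ]), 0.59)]
flange pred (np.float64(200.47538349114697), np.float64(385.610299248107))
163 324
```

View pics/s1.png

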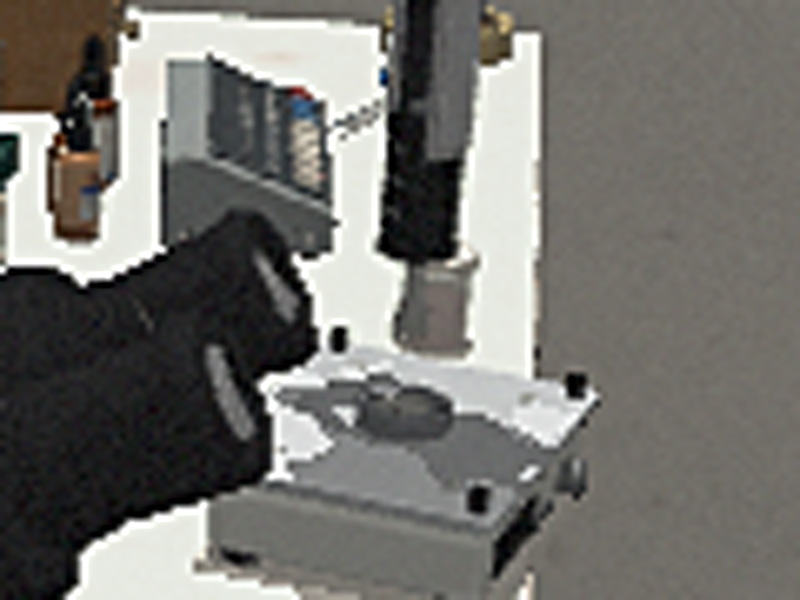

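The driver hangs straight, with its flange about over the lock (view x≈420 against 405 for the bezel). Both have the same bias relative to the predictions, so I go down with yaw at about 38°.

Request:
{"method": "send_rows", "body": {"steps": [{"dx": 0,"dy": 0.14,"dz": 1.0,"ax": 0,"ay": 0,"az": -0.1,"gripper": 0},{"dx": 0,"dy": 0,"dz": 1.2,"ax": 0,"ay": 0,"az": 0,"gripper": 0},{"dx": 0,"dy": 0,"dz": 1.0,"ax": 0,"ay": 0,"az": 0,"gripper": 0},{"dx": 0,"dy": 0,"dz": 0.2,"ax": 0,"ay": 0,"az": 0,"gripper": 0},{"dx": 0,"dy": 0,"dz": 0,"ax": 0,"ay": 0,"az": 0,"gripper": 0},{"dx": 0,"dy": 0,"dz": 0,"ax": 0,"ay": 0,"az": 0,"gripper": 0}]}}

```text
time_s: 9.32
ee_pos: [455.4, -194.3, 152.7]
tcp_rot: [0.945, 0.326, 0.0, 0.0]
contact_force: [0.4, -0.0, -1.5]
finger_gap: 26.4
gripper_force: 29.1
```

```bash
python3 -c "
from h import *
need([454.7,-193.3,149],38)"
```

```text
t 9.32 pos [ 455.4 -194.3  152.7] d(cm) tool [ 0.01 -0.12  0.37] yaw 38.0 az 0.0 F [ 0.4 -0.  -1.5] T [-0.044  0.096 -0.013] gap 26.4 j [-0.63 -0.08  1.98  0.    1.24  0.27] tilt [ 0.0007 -0.0005]
```

Request:
{"method": "send_rows", "body": {"steps": [{"dx": 0,"dy": -0.12,"dz": 0.1,"ax": 0,"ay": 0,"az": 0,"gripper": 0},{"dx": 0,"dy": 0,"dz": 0.1,"ax": 0,"ay": 0,"az": 0,"gripper": 0},{"dx": 0,"dy": 0,"dz": 0.1,"ax": 0,"ay": 0,"az": 0,"gripper": 0},{"dx": 0,"dy": 0,"dz": 0,"ax": 0,"ay": 0,"az": 0,"gripper": 0}]}}

```text
time_s: 9.82
ee_pos: [454.3, -193.1, 149.1]
tcp_rot: [0.945, 0.326, -0.0, -0.0]
contact_force: [-0.3, 0.4, -1.0]
finger_gap: 26.6
gripper_force: 29.1
```

Request:
{"method": "send_rows", "body": {"steps": [{"dx": 0,"dy": 0,"dz": 0.1,"ax": 0,"ay": 0,"az": 0,"gripper": 0},{"dx": 0,"dy": 0,"dz": 0,"ax": 0,"ay": 0,"az": 0,"gripper": 0}]}}

```text
time_s: 10.07
ee_pos: [454.6, -193.2, 148.6]
tcp_rot: [0.945, 0.326, 0.0, 0.0]
contact_force: [1.1, 0.3, 1.1]
finger_gap: 26.1
gripper_force: 29.1
```

Request:
{"method": "send_rows", "body": {"steps": [{"dx": 0,"dy": 0,"dz": 0.1,"ax": 0,"ay": 0,"az": 0,"gripper": 0},{"dx": 0,"dy": 0,"dz": 0,"ax": 0,"ay": 0,"az": 0,"gripper": 0}]}}

```text
time_s: 10.32
ee_pos: [454.9, -193.3, 148.3]
tcp_rot: [0.945, 0.326, 0.001, 0.0]
contact_force: [-0.8, 1.1, 5.6]
finger_gap: 25.9
gripper_force: 29.1
```

Request:
{"method": "send_rows", "body": {"steps": [{"dx": 0,"dy": 0,"dz": 0,"ax": 0,"ay": 0,"az": -0.08,"gripper": 0},{"dx": 0,"dy": 0,"dz": 0,"ax": 0,"ay": 0,"az": -0.08,"gripper": 0},{"dx": 0,"dy": 0,"dz": 0,"ax": 0,"ay": 0,"az": 0,"gripper": 0}]}}

```text
time_s: 10.7
ee_pos: [454.5, -193.0, 148.0]
tcp_rot: [0.917, 0.4, 0.0, -0.0]
contact_force: [-0.9, 2.1, 5.2]
finger_gap: 26.5
gripper_force: 29.0
```

Request:
{"method": "send_rows", "body": {"steps": [{"dx": 0,"dy": 0,"dz": 0,"ax": 0,"ay": 0,"az": 0.08,"gripper": 0},{"dx": 0,"dy": 0,"dz": 0,"ax": 0,"ay": 0,"az": 0.08,"gripper": 0},{"dx": 0,"dy": 0,"dz": 0,"ax": 0,"ay": 0,"az": 0.08,"gripper": 0},{"dx": 0,"dy": 0,"dz": 0,"ax": 0,"ay": 0,"az": 0.08,"gripper": 0},{"dx": 0,"dy": 0,"dz": 0,"ax": 0,"ay": 0,"az": 0,"gripper": 0}]}}

```text
time_s: 11.32
ee_pos: [455.2, -193.6, 148.5]
tcp_rot: [0.969, 0.248, 0.001, 0.001]
contact_force: [-1.0, 0.8, 6.1]
finger_gap: 26.4
gripper_force: 29.1
```

```bash
python3 -c "
from h import *
need([454.7,-193.3,149],38)"
```

```text
t 11.32 pos [ 455.2 -193.6  148.5] d(cm) tool [-0.03 -0.05 -0.05] yaw 28.8 az -0.161 F [-1.   0.8  6.1] T [0.276 0.224 0.059] gap 26.4 j [-0.63 -0.08  1.99  0.    1.23  0.44] tilt [ 0.002  -0.0012]
```

Request:
{"method": "send_rows", "body": {"steps": [{"dx": 0,"dy": 0,"dz": 0,"ax": 0,"ay": 0,"az": -0.08,"gripper": 0},{"dx": 0,"dy": 0,"dz": 0,"ax": 0,"ay": 0,"az": -0.08,"gripper": 0},{"dx": 0,"dy": 0.05,"dz": 0,"ax": 0,"ay": 0,"az": 0,"gripper": 0},{"dx": 0,"dy": 0.05,"dz": 0,"ax": 0,"ay": 0,"az": 0,"gripper": 0},{"dx": 0,"dy": 0.05,"dz": 0,"ax": 0,"ay": 0,"az": 0,"gripper": 0},{"dx": 0,"dy": 0.05,"dz": 0,"ax": 0,"ay": 0,"az": 0,"gripper": 0},{"dx": 0,"dy": 0.05,"dz": 0,"ax": 0,"ay": 0,"az": 0,"gripper": 0},{"dx": 0,"dy": 0,"dz": 0,"ax": 0,"ay": 0,"az": 0,"gripper": 0}]}}

```text
time_s: 12.32
ee_pos: [456.2, -195.3, 148.4]
tcp_rot: [0.946, 0.325, 0.0, 0.0]
contact_force: [-2.4, 1.8, 7.6]
finger_gap: 26.0
gripper_force: 29.6
```

```bash
python3 -c "
from h import *
need([454.7,-193.3,149],38)"
```

```text
t 12.32 pos [ 456.2 -195.3  148.4] d(cm) tool [-0.   -0.25 -0.06] yaw 38.0 az -0.001 F [-2.4  1.8  7.6] T [0.504 0.695 0.052] gap 26.0 j [-0.63 -0.07  1.98 -0.    1.23  0.28] tilt [ 0.0005 -0.0004]
```

Request:
{"method": "send_rows", "body": {"steps": [{"dx": 0,"dy": -0.1,"dz": 0,"ax": 0,"ay": 0,"az": 0,"gripper": 0},{"dx": 0,"dy": -0.1,"dz": 0,"ax": 0,"ay": 0,"az": 0,"gripper": 0},{"dx": 0,"dy": -0.05,"dz": 0,"ax": 0,"ay": 0,"az": 0,"gripper": 0},{"dx": 0,"dy": -0.05,"dz": 0,"ax": 0,"ay": 0,"az": 0,"gripper": 0},{"dx": 0,"dy": -0.05,"dz": 0,"ax": 0,"ay": 0,"az": 0,"gripper": 0},{"dx": 0,"dy": -0.05,"dz": 0,"ax": 0,"ay": 0,"az": 0,"gripper": 0},{"dx": 0,"dy": -0.05,"dz": 0,"ax": 0,"ay": 0,"az": 0,"gripper": 0},{"dx": 0,"dy": 0,"dz": 0,"ax": 0,"ay": 0,"az": 0,"gripper": 0}]}}

```text
time_s: 13.32
ee_pos: [452.6, -190.9, 146.3]
tcp_rot: [0.945, 0.326, -0.0, -0.001]
contact_force: [1.7, -2.2, -1.2]
finger_gap: 26.1
gripper_force: 29.7
```

```bash
python3 -c "
from h import *
need([454.7,-193.3,149],38)"
```

```text
t 13.32 pos [ 452.6 -190.9  146.3] d(cm) tool [ 0.02  0.32 -0.28] yaw 38.0 az 0.0 F [ 1.7 -2.2 -1.2] T [-0.549 -0.279 -0.034] gap 26.1 j [-0.63 -0.08  2.    0.    1.23  0.28] tilt [-0.0011  0.0014]
```

Dropped in (z = 146.3, no vertical load). Go deeper.

Request:
{"method": "send_rows", "body": {"steps": [{"dx": 0,"dy": 0.05,"dz": 0.1,"ax": 0,"ay": 0,"az": 0,"gripper": 0},{"dx": 0,"dy": 0,"dz": 0.1,"ax": 0,"ay": 0,"az": 0,"gripper": 0},{"dx": 0,"dy": 0,"dz": 0.05,"ax": 0,"ay": 0,"az": 0,"gripper": 0},{"dx": 0,"dy": 0,"dz": 0,"ax": 0,"ay": 0,"az": 0,"gripper": 0},{"dx": 0,"dy": 0,"dz": 0,"ax": 0,"ay": 0,"az": 0,"gripper": 0}]}}

```text
time_s: 13.95
ee_pos: [453.1, -191.7, 144.5]
tcp_rot: [0.945, 0.326, -0.0, -0.0]
contact_force: [0.5, 0.1, -1.5]
finger_gap: 26.1
gripper_force: 29.6
```

```bash
python3 -c "
from h import *
need([454.7,-193.3,143.5],38)"
```

```text
t 13.95 pos [ 453.1 -191.7  144.5] d(cm) tool [0.02 0.23 0.1 ] yaw 38.0 az 0.001 F [ 0.5  0.1 -1.5] T [-0.083  0.092  0.009] gap 26.1 j [-0.63 -0.08  2.    0.    1.23  0.28] tilt [-0.0008  0.0007]
```

Request:
{"method": "send_rows", "body": {"steps": [{"dx": 0,"dy": 0,"dz": 0.05,"ax": 0,"ay": 0,"az": 0.1,"gripper": 0},{"dx": 0,"dy": 0,"dz": 0,"ax": 0,"ay": 0,"az": 0.1,"gripper": 0},{"dx": 0,"dy": 0,"dz": 0,"ax": 0,"ay": 0,"az": 0.1,"gripper": 0},{"dx": 0,"dy": 0,"dz": 0,"ax": 0,"ay": 0,"az": 0.1,"gripper": 0},{"dx": 0,"dy": 0,"dz": 0,"ax": 0,"ay": 0,"az": 0,"gripper": 0}]}}

```text
time_s: 14.58
ee_pos: [453.5, -192.1, 144.3]
tcp_rot: [0.991, 0.132, 0.0, 0.0]
contact_force: [0.5, -1.3, -1.1]
finger_gap: 25.6
gripper_force: 29.7
```

```bash
python3 -c "
from h import *
need([454.7,-193.3,143.5],38)"
```

```text
t 14.57 pos [ 453.5 -192.1  144.3] d(cm) tool [0.09 0.15 0.08] yaw 15.2 az -0.398 F [ 0.5 -1.3 -1.1] T [-0.339 -0.087  0.002] gap 25.6 j [-0.63 -0.08  2.   -0.    1.22  0.67] tilt [ 0.0002 -0.0005]
```

Request:
{"method": "send_rows", "body": {"steps": [{"dx": 0,"dy": 0,"dz": 0,"ax": 0,"ay": 0,"az": 0.1,"gripper": 0},{"dx": 0,"dy": 0,"dz": 0,"ax": 0,"ay": 0,"az": 0.1,"gripper": 0},{"dx": 0,"dy": 0,"dz": 0,"ax": 0,"ay": 0,"az": 0.1,"gripper": 0},{"dx": 0,"dy": 0,"dz": 0,"ax": 0,"ay": 0,"az": 0.1,"gripper": 0},{"dx": 0,"dy": 0,"dz": 0,"ax": 0,"ay": 0,"az": 0.05,"gripper": 0},{"dx": 0,"dy": 0,"dz": 0,"ax": 0,"ay": 0,"az": 0,"gripper": 0}]}}

```text
time_s: 15.32
ee_pos: [453.6, -192.0, 144.3]
tcp_rot: [0.996, -0.092, 0.0, 0.0]
contact_force: [1.3, -1.5, -1.8]
finger_gap: 26.2
gripper_force: 29.7
```

```bash
python3 -c "
from h import *
need([454.7,-193.3,143.5],-15)"
```

```text
t 15.32 pos [ 453.6 -192.   144.3] d(cm) tool [0.13 0.1  0.08] yaw -10.6 az 0.078 F [ 1.3 -1.5 -1.8] T [-0.312 -0.17   0.066] gap 26.2 j [-0.63 -0.08  2.    0.    1.22  1.12] tilt [ 0.0005 -0.0003]
```

Request:
{"method": "send_rows", "body": {"steps": [{"dx": 0,"dy": 0,"dz": 0,"ax": 0,"ay": 0,"az": 0.06,"gripper": 0},{"dx": 0,"dy": 0,"dz": 0,"ax": 0,"ay": 0,"az": 0.06,"gripper": 0},{"dx": 0,"dy": 0,"dz": 0,"ax": 0,"ay": 0,"az": 0,"gripper": 0}]}}

```text
time_s: 15.7
ee_pos: [453.6, -192.0, 144.3]
tcp_rot: [0.988, -0.151, 0.0, 0.0]
contact_force: [1.7, 0.1, -2.5]
finger_gap: 25.9
gripper_force: 29.6
```

```bash
python3 -c "
from h import *
need([454.7,-193.3,143.5],-15)"
```

```text
t 15.7 pos [ 453.6 -192.   144.3] d(cm) tool [0.14 0.09 0.08] yaw -17.4 az -0.042 F [ 1.7  0.1 -2.5] T [-0.19  -0.242  0.054] gap 25.9 j [-0.63 -0.08  2.    0.    1.22  1.24] tilt [ 0.0005 -0.0002]
```

Request:
{"method": "send_rows", "body": {"steps": [{"dx": 0,"dy": 0,"dz": 0,"ax": 0,"ay": 0,"az": 0.05,"gripper": 0},{"dx": 0,"dy": 0,"dz": 0,"ax": 0,"ay": 0,"az": 0,"gripper": 0}]}}

```text
time_s: 15.95
ee_pos: [453.6, -192.0, 144.3]
tcp_rot: [0.984, -0.176, 0.0, 0.0]
contact_force: [1.6, -1.2, -3.1]
finger_gap: 26.1
gripper_force: 29.6
```

```bash
python3 -c "
from h import *
need([454.7,-193.3,143.5],-15)"
```

```text
t 15.95 pos [ 453.6 -192.   144.3] d(cm) tool [0.15 0.09 0.08] yaw -20.3 az -0.092 F [ 1.6 -1.2 -3.1] T [-0.207 -0.255  0.048] gap 26.1 j [-0.63 -0.08  2.    0.    1.22  1.29] tilt [ 0.0005 -0.0002]
```

Request:
{"method": "send_rows", "body": {"steps": [{"dx": 0,"dy": 0,"dz": 0,"ax": 0,"ay": 0,"az": 0.05,"gripper": 0},{"dx": 0,"dy": 0,"dz": 0,"ax": 0,"ay": 0,"az": 0,"gripper": 0}]}}

```text
time_s: 16.2
ee_pos: [453.6, -192.0, 144.3]
tcp_rot: [0.98, -0.201, 0.0, -0.0]
contact_force: [1.9, -1.0, -2.8]
finger_gap: 25.6
gripper_force: 29.6
```

```bash
python3 -c "
from h import *
need([454.7,-193.3,143.5],-15)"
```

```text
t 16.2 pos [ 453.6 -192.   144.3] d(cm) tool [0.15 0.08 0.08] yaw -23.2 az -0.142 F [ 1.9 -1.  -2.8] T [-0.217 -0.354  0.093] gap 25.6 j [-0.63 -0.08  2.    0.    1.22  1.34] tilt [ 0.0004 -0.0001]
```

Request:
{"method": "send_rows", "body": {"steps": [{"dx": 0,"dy": 0,"dz": 0,"ax": 0,"ay": 0,"az": 0.05,"gripper": 0},{"dx": 0,"dy": 0,"dz": 0,"ax": 0,"ay": 0,"az": 0,"gripper": 0}]}}

```text
time_s: 16.45
ee_pos: [453.6, -192.0, 144.4]
tcp_rot: [0.974, -0.225, 0.0, -0.0]
contact_force: [1.7, -1.1, -2.9]
finger_gap: 25.4
gripper_force: 29.6
```

```bash
python3 -c "
from h import *
need([454.7,-193.3,143.5],-15)"
```

```text
t 16.45 pos [ 453.6 -192.   144.4] d(cm) tool [0.16 0.07 0.09] yaw -26.0 az -0.192 F [ 1.7 -1.1 -2.9] T [-0.192 -0.496  0.12 ] gap 25.4 j [-0.63 -0.08  2.    0.    1.22  1.39] tilt [ 0.0005 -0.0001]
```

Request:
{"method": "send_rows", "body": {"steps": [{"dx": 0,"dy": 0,"dz": 0,"ax": 0,"ay": 0,"az": 0.04,"gripper": 0},{"dx": 0,"dy": 0,"dz": 0,"ax": 0,"ay": 0,"az": 0,"gripper": 0}]}}

```text
time_s: 16.7
ee_pos: [453.6, -191.9, 144.3]
tcp_rot: [0.97, -0.245, 0.0, -0.0]
contact_force: [2.3, -1.0, -3.1]
finger_gap: 25.9
gripper_force: 29.6
```

```bash
python3 -c "
from h import *
need([454.7,-193.3,143.5],-15)"
```

```text
t 16.7 pos [ 453.6 -191.9  144.3] d(cm) tool [0.16 0.07 0.08] yaw -28.3 az -0.233 F [ 2.3 -1.  -3.1] T [-0.199 -0.569  0.109] gap 25.9 j [-0.63 -0.08  2.    0.    1.22  1.43] tilt [0.0004 0.    ]
```

Request:
{"method": "send_rows", "body": {"steps": [{"dx": 0,"dy": 0,"dz": 0,"ax": 0,"ay": 0,"az": 0.04,"gripper": 0},{"dx": 0,"dy": 0,"dz": 0,"ax": 0,"ay": 0,"az": 0,"gripper": 0},{"dx": 0,"dy": 0,"dz": 0,"ax": 0,"ay": 0,"az": 0,"gripper": 0}]}}

```text
time_s: 17.08
ee_pos: [453.6, -191.9, 144.3]
tcp_rot: [0.964, -0.264, 0.0, -0.0]
contact_force: [3.1, -0.5, -2.0]
finger_gap: 25.9
gripper_force: 29.6
```

```bash
python3 -c "
from h import *
need([454.7,-193.3,143.5],-15)"
```

```text
t 17.07 pos [ 453.6 -191.9  144.3] d(cm) tool [0.16 0.06 0.08] yaw -30.6 az -0.273 F [ 3.1 -0.5 -2. ] T [-0.097 -0.699  0.121] gap 25.9 j [-0.63 -0.08  2.    0.    1.22  1.47] tilt [ 0.0005 -0.    ]
```

Past the expected stop angle, with steady torque. I unwind the play, lift and check with the camera.

Request:
{"method": "send_rows", "body": {"steps": [{"dx": 0,"dy": 0,"dz": 0,"ax": 0,"ay": 0,"az": -0.1,"gripper": 0},{"dx": 0,"dy": 0,"dz": -0.3,"ax": 0,"ay": 0,"az": -0.03,"gripper": 0},{"dx": 0,"dy": 0,"dz": -0.7,"ax": 0,"ay": 0,"az": 0,"gripper": 0},{"dx": 0,"dy": 0,"dz": -1.5,"ax": 0,"ay": 0,"az": 0,"gripper": 0},{"dx": 0,"dy": 0,"dz": -2,"ax": 0,"ay": 0,"az": 0,"gripper": 0},{"dx": 0,"dy": 0,"dz": 0,"ax": 0,"ay": 0,"az": 0,"gripper": 0}]}}

```text
time_s: 17.82
ee_pos: [454.7, -192.8, 191.9]
tcp_rot: [0.979, -0.202, 0.002, 0.001]
contact_force: [-0.8, -0.8, -2.0]
finger_gap: 25.7
gripper_force: 29.7
```

```bash
python3 -c "
from h import *
need([509.8,185.3,189],32)"
```

```text
t 17.82 pos [ 454.7 -192.8  191.9] d(cm) tool [ -9.89 -36.91   0.21] yaw -23.3 az -0.965 F [-0.8 -0.8 -2. ] T [0.005 0.202 0.033] gap 25.7 j [-0.63 -0.13  1.95 -0.    1.31  1.35] tilt [ 0.0038 -0.0028]
```

Request:
{"method": "send_rows", "body": {"steps": [{"dx": -1.1,"dy": -4.1,"dz": 0,"ax": 0,"ay": 0,"az": 0,"gripper": 0},{"dx": -1.1,"dy": -4.1,"dz": 0,"ax": 0,"ay": 0,"az": 0,"gripper": 0},{"dx": -1.1,"dy": -4.1,"dz": 0,"ax": 0,"ay": 0,"az": 0,"gripper": 0},{"dx": -1.1,"dy": -4.1,"dz": 0,"ax": 0,"ay": 0,"az": 0,"gripper": 0},{"dx": -1.1,"dy": -4.1,"dz": 0,"ax": 0,"ay": 0,"az": 0,"gripper": 0},{"dx": -1.1,"dy": -4.1,"dz": 0,"ax": 0,"ay": 0,"az": 0,"gripper": 0},{"dx": -1.1,"dy": -4.1,"dz": 0,"ax": 0,"ay": 0,"az": 0,"gripper": 0},{"dx": 0,"dy": 0,"dz": 0,"ax": 0,"ay": 0,"az": 0,"gripper": 0}]}}

```text
time_s: 18.82
ee_pos: [495.6, 104.2, 188.7]
tcp_rot: [0.98, -0.2, -0.001, 0.0]
contact_force: [-0.6, 0.1, -2.3]
finger_gap: 25.9
gripper_force: 29.7
```

```bash
python3 - <<'E'
from h import *
im,_=arm.capture("top");im2,_=arm.capture("side")
N=400;c=np.array([[512,-250],[512,-150],[412,-150],[412,-250]],float)
src=np.float32([proj("top",[*p,66])[::-1] for p in c]);dst=np.float32([[N,0],[0,0],[0,N],[N,N]])
a=cv2.warpPerspective(im[:,:,::-1],cv2.getPerspectiveTransform(src,dst),(N,N),flags=cv2.INTER_CUBIC)
o,R=st();need([509.8,185.3,189],32)
r,cc=map(int,proj("side",o["ee_pos"]-[0,0,50]));print(r,cc,"pred tip",proj("side",o["ee_pos"]-[0,0,84.2]))
b=cv2.resize(im2[r-40:r+40,cc-40:cc+40,::-1],(400,400),interpolation=cv2.INTER_CUBIC)
cv2.imwrite("pics/chk.png",np.hstack([a,b]))
E
```

```text
t 18.93 pos [495.7 102.  188.8] d(cm) tool [-1.99 -8.21 -0.03] yaw -23.2 az -0.964 F [-0.4 -0.4 -0.5] T [-0.018  0.154 -0.037] gap 26.2 j [-0.02 -0.09  1.92 -0.    1.31  1.96] tilt [-0.001  -0.0005]
239 364 pred tip (np.float64(251.48820154305224), np.float64(364.05127696941906))
```

View pics/chk.png

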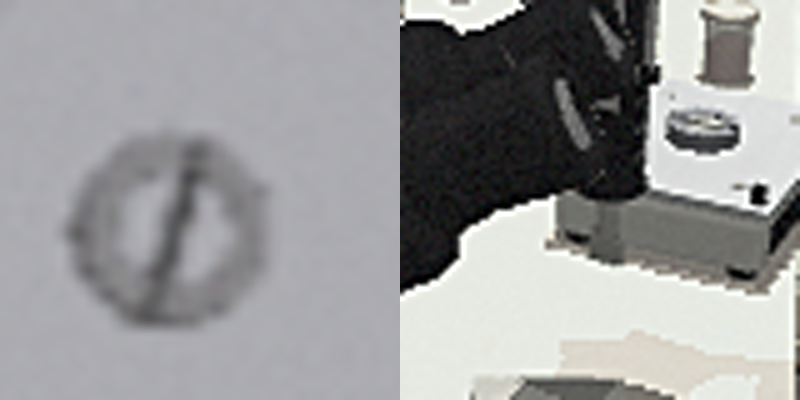

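The slot, (190,165)–(155,300), is in line with the bezel marks, so the lock is at its stop. The driver hangs straight, with its tip where predicted. Now back to the stand.

Request:
{"method": "send_rows", "body": {"steps": [{"dx": 0,"dy": 0,"dz": 0,"ax": 0,"ay": 0,"az": -0.16,"gripper": 0},{"dx": 0,"dy": 0,"dz": 0,"ax": 0,"ay": 0,"az": -0.16,"gripper": 0},{"dx": 0,"dy": 0,"dz": 0,"ax": 0,"ay": 0,"az": -0.16,"gripper": 0},{"dx": 0,"dy": 0,"dz": 0,"ax": 0,"ay": 0,"az": -0.16,"gripper": 0},{"dx": 0,"dy": 0,"dz": 0,"ax": 0,"ay": 0,"az": -0.16,"gripper": 0},{"dx": 0,"dy": 0,"dz": 0,"ax": 0,"ay": 0,"az": -0.16,"gripper": 0},{"dx": 0,"dy": 0,"dz": 0,"ax": 0,"ay": 0,"az": 0,"gripper": 0}]}}

```text
time_s: 19.8
ee_pos: [496.0, 100.9, 189.1]
tcp_rot: [0.962, 0.271, -0.0, 0.0]
contact_force: [0.1, 0.7, -1.2]
finger_gap: 25.8
gripper_force: 29.7
```

```bash
python3 -c "
from h import *
need([509.8,185.3,189],32)"
```

```text
t 19.8 pos [496.  100.9 189.1] d(cm) tool [ 5.58 -6.47  0.01] yaw 31.5 az -0.009 F [ 0.1  0.7 -1.2] T [-0.043  0.154  0.015] gap 25.8 j [-0.02 -0.09  1.92 -0.    1.31  1.  ] tilt [-0.0003 -0.0002]
```

Request:
{"method": "send_rows", "body": {"steps": [{"dx": 1.8,"dy": -2.1,"dz": 0,"ax": 0,"ay": 0,"az": 0,"gripper": 0},{"dx": 1.9,"dy": -2.2,"dz": 0,"ax": 0,"ay": 0,"az": 0,"gripper": 0},{"dx": 1.9,"dy": -2.2,"dz": 0,"ax": 0,"ay": 0,"az": 0,"gripper": 0},{"dx": 0,"dy": 0,"dz": 0,"ax": 0,"ay": 0,"az": 0,"gripper": 0},{"dx": 0,"dy": 0,"dz": 0,"ax": 0,"ay": 0,"az": 0,"gripper": 0},{"dx": 0,"dy": 0,"dz": 0,"ax": 0,"ay": 0,"az": 0,"gripper": 0}]}}

```text
time_s: 20.55
ee_pos: [509.5, 185.9, 189.2]
tcp_rot: [0.962, 0.272, -0.0, 0.0]
contact_force: [0.5, 0.5, -1.6]
finger_gap: 26.2
gripper_force: 29.7
```

```bash
python3 -c "
from h import *
need([509.8,185.3,150],32)"
```

```text
t 20.55 pos [509.5 185.9 189.2] d(cm) tool [-0.01  0.06  3.92] yaw 31.6 az -0.007 F [ 0.5  0.5 -1.6] T [-0.025  0.072 -0.017] gap 26.2 j [ 0.14 -0.    1.84 -0.    1.31  1.16] tilt [-0.0002 -0.0003]
```

Request:
{"method": "send_rows", "body": {"steps": [{"dx": 0,"dy": 0.05,"dz": 1.5,"ax": 0,"ay": 0,"az": 0,"gripper": 0},{"dx": 0,"dy": 0,"dz": 1.5,"ax": 0,"ay": 0,"az": 0,"gripper": 0},{"dx": 0,"dy": 0,"dz": 1.0,"ax": 0,"ay": 0,"az": 0,"gripper": 0},{"dx": 0,"dy": 0,"dz": 0.3,"ax": 0,"ay": 0,"az": 0,"gripper": 0},{"dx": 0,"dy": 0,"dz": 0.3,"ax": 0,"ay": 0,"az": 0,"gripper": 0},{"dx": 0,"dy": 0,"dz": 0.3,"ax": 0,"ay": 0,"az": 0,"gripper": 0},{"dx": 0,"dy": 0,"dz": 0.2,"ax": 0,"ay": 0,"az": 0,"gripper": 0},{"dx": 0,"dy": 0,"dz": 0,"ax": 0,"ay": 0,"az": 0,"gripper": 0}]}}

```text
time_s: 21.55
ee_pos: [509.8, 186.5, 138.2]
tcp_rot: [0.962, 0.273, -0.0, -0.0]
contact_force: [0.3, -0.2, -1.1]
finger_gap: 25.9
gripper_force: 29.7
```

```bash
python3 -c "
from h import *
need([509.8,185.3,97],32)"
```

```text
t 21.55 pos [509.8 186.5 138.2] d(cm) tool [-0.06  0.1   4.12] yaw 31.7 az -0.005 F [ 0.3 -0.2 -1.1] T [-0.039  0.109  0.013] gap 25.9 j [0.14 0.05 1.88 0.   1.21 1.16] tilt [-0.  0.]
```

Blade is in the hole (3 mm below the plate top) without contact. Down the rest, gently at the end.

Request:
{"method": "send_rows", "body": {"steps": [{"dx": -0.05,"dy": 0.1,"dz": 0.5,"ax": 0,"ay": 0,"az": 0,"gripper": 0},{"dx": 0,"dy": 0,"dz": 0.8,"ax": 0,"ay": 0,"az": 0,"gripper": 0},{"dx": 0,"dy": 0,"dz": 0.8,"ax": 0,"ay": 0,"az": 0,"gripper": 0},{"dx": 0,"dy": 0,"dz": 0.8,"ax": 0,"ay": 0,"az": 0,"gripper": 0},{"dx": 0,"dy": 0,"dz": 0.6,"ax": 0,"ay": 0,"az": 0,"gripper": 0},{"dx": 0,"dy": 0,"dz": 0.4,"ax": 0,"ay": 0,"az": 0,"gripper": 0},{"dx": 0,"dy": 0,"dz": 0,"ax": 0,"ay": 0,"az": 0,"gripper": 0},{"dx": 0,"dy": 0,"dz": 0,"ax": 0,"ay": 0,"az": 0,"gripper": 0}]}}

```text
time_s: 22.55
ee_pos: [510.2, 185.4, 99.6]
tcp_rot: [0.962, 0.273, 0.0, 0.0]
contact_force: [0.7, -0.9, -0.6]
finger_gap: 26.0
gripper_force: 29.7
```

```bash
python3 -c "
from h import *
need([509.8,185.3,96],32)"
```

```text
t 22.55 pos [510.2 185.4  99.6] d(cm) tool [-0.04 -0.01  0.36] yaw 31.7 az -0.005 F [ 0.7 -0.9 -0.6] T [-0.058  0.124 -0.049] gap 26.0 j [ 0.14  0.1   1.9  -0.    1.14  1.16] tilt [0.0006 0.0001]
```

Request:
{"method": "send_rows", "body": {"steps": [{"dx": 0,"dy": 0,"dz": 0.15,"ax": 0,"ay": 0,"az": 0,"gripper": 0},{"dx": 0,"dy": 0,"dz": 0.15,"ax": 0,"ay": 0,"az": 0,"gripper": 0},{"dx": 0,"dy": 0,"dz": 0.05,"ax": 0,"ay": 0,"az": 0,"gripper": 0},{"dx": 0,"dy": 0,"dz": 0,"ax": 0,"ay": 0,"az": 0,"gripper": 0}]}}

```text
time_s: 23.05
ee_pos: [509.9, 185.4, 95.9]
tcp_rot: [0.962, 0.273, 0.0, -0.0]
contact_force: [-0.5, -0.0, -0.6]
finger_gap: 26.0
gripper_force: 29.7
```

Request:
{"method": "send_rows", "body": {"steps": [{"dx": 0,"dy": 0,"dz": 0,"ax": 0,"ay": 0,"az": 0,"gripper": 0.4},{"dx": 0,"dy": 0,"dz": 0,"ax": 0,"ay": 0,"az": 0,"gripper": 0.6},{"dx": 0,"dy": 0,"dz": 0,"ax": 0,"ay": 0,"az": 0,"gripper": 0.8},{"dx": 0,"dy": 0,"dz": 0,"ax": 0,"ay": 0,"az": 0,"gripper": 0.8},{"dx": 0,"dy": 0,"dz": 0,"ax": 0,"ay": 0,"az": 0,"gripper": 0.8},{"dx": 0,"dy": 0,"dz": 0,"ax": 0,"ay": 0,"az": 0,"gripper": 0.8}]}}

```text
time_s: 23.8
ee_pos: [509.9, 185.3, 95.8]
tcp_rot: [0.962, 0.273, 0.0, 0.0]
contact_force: [0.7, -0.8, 0.4]
finger_gap: 74.8
gripper_force: 0.0
```

Request:
{"method": "send_rows", "body": {"steps": [{"dx": 0,"dy": 0,"dz": -1.5,"ax": 0,"ay": 0,"az": 0,"gripper": 0.8},{"dx": 0,"dy": 0,"dz": -2.5,"ax": 0,"ay": 0,"az": 0,"gripper": 0.8},{"dx": 0,"dy": 0,"dz": -3,"ax": 0,"ay": 0,"az": 0,"gripper": 0.8},{"dx": 0,"dy": 0,"dz": -3,"ax": 0,"ay": 0,"az": 0,"gripper": 0.8},{"dx": -3,"dy": 0,"dz": 0,"ax": 0,"ay": 0,"az": 0,"gripper": 0.8},{"dx": -4,"dy": 2,"dz": 0,"ax": 0,"ay": 0,"az": 0,"gripper": 0.8},{"dx": -4,"dy": 2,"dz": 0,"ax": 0,"ay": 0,"az": 0,"gripper": 0.8},{"dx": -4,"dy": 2,"dz": 0,"ax": 0,"ay": 0,"az": 0,"gripper": 0.8},{"dx": 0,"dy": 0,"dz": 0,"ax": 0,"ay": 0,"az": 0,"gripper": 0.8}]}}

```text
time_s: 24.92
ee_pos: [413.5, 54.0, 196.8]
tcp_rot: [0.962, 0.272, 0.001, 0.001]
contact_force: [-0.5, -0.3, -0.3]
finger_gap: 75.1
gripper_force: 0.0
```

```bash
python3 - <<'E'
from h import *
need([509.8,185.3,96],32)
im,_=arm.capture("side");im2,_=arm.capture("top")
print([(np.round(r["location"],1),round(r["confidence"],2)) for r in arm.tip_of("side","driver_flange")[:2]])
cv2.imwrite("pics/end.png",np.hstack([cv2.resize(im[240:330,310:400,::-1],(400,400)),cv2.resize(im2[245:325,205:285,::-1],(400,400))]))
E
```

```text
t 24.93 pos [413.5  54.  196.8] d(cm) tool [15.06 -6.17 10.1 ] yaw 31.5 az -0.008 F [-0.5 -0.3 -0.3] T [ 0.021  0.127 -0.023] gap 75.1 j [-0.14 -0.35  2.12 -0.    1.37  0.88] tilt [ 0.0023 -0.0004]
[(array([281.6, 356.1]), 0.65)]
```

View pics/end.png

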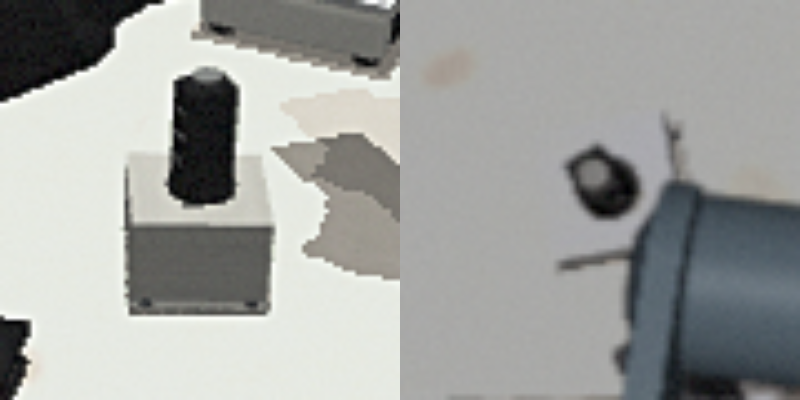

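The driver hangs upright in its stand as it did at the start, at about (205,135) in the side crop, and the arm is clear.

```bash
python3 -c "
from rig import arm
print(arm.sign_off())"
```

```text
the job is handed in; nothing more can be done
None
```

The lock screw is turned to its stop, with the slot in line with the bezel marks in the camera check. The screwdriver hangs upright in its stand again, and the job is handed in at about 25 s of the 53 s allowed; the hand-in gave no verdict.

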